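Show the foot of the new jar to the inspection camera

ROBOT

A 7-joint arm with a two-finger parallel gripper is mounted at the origin on the work surface. World frame = base frame: x ahead of the robot, y to its left, z up, the work surface at z = 0. Lengths are in mm, angles in rad, forces in N, time in s.
With the tool pointing down it reaches from about 425 to 825 mm from the base axis. Payload 3.6 kg.
Tool frame: the origin (TCP) lies midway between the tips of the shut fingers; the grasp point (between the pads) lies 19 mm behind it; z points along the fingers, y is the line along which they close (so a half turn about z gives the same grasp; the last joint's range is limited). The gripper opens to 93 mm and grips with 3 to 60 N. Pads are 15 mm wide; open, the fingers measure 128 mm over their backs; the gripper's body (75 mm by 188 mm) begins 65 mm behind the grasp point.
Start: joints at [-1.22, 0.615, -0.013, 1.423, 0.008, 1.103, -0.04], TCP at [239.734, 604.143, 218.64] pointing down, gripper open.
Joint ranges: [-3.12, 3.12], [-0.3, 2.06], [-1.34, 1.32], [0.26, 2.42], [-1.36, 4.5], [0.01, 1.98], [-2.84, 2.84]. Speed limits (rad/s): [2.79, 2.79, 3.14, 3.14, 3.14, 3.14, 3.14].

INTERFACE

Orientations are given as a rotation vector (axis times angle).
In Python, from station import ctrl, capture, get_calibration gives the robot as it stands.
- The arm moves only by the shell command python3 -m handwheel 'ROWS'. ROWS is JSON, a list of rows, each a list of 5 numbers: the shift along the world's x, y, z in m, then the turn about the world's z in rad, then the closure, from -1 (fully open) to 1 (shut). In form: [[tx, ty, tz, yaw, gripper], ...]. A call has 1 to 12 rows; each row shifts and turns the commanded pose from where the row before left it; what a row does not reach is not made up. A row lasts 1/12 s, in which the tool goes at most 41.7 mm and 7.16 degrees, less where a joint would pass 70% of its speed; a pose out of reach is approached as far as the arm can. A call is refused whole if a number of a shift passes 0.0417 or a number of a turn 0.125, either way. A call with a gripper value outside its range is refused whole. The fingers move at their own pace and stop on an object; the grip force is fixed at half the most. Time passes only in rows, so rows that do not move let the fingers close. It gives the time, the measured TCP pose, the force, the opening and the grip force at its end, in the units of the state.
- ctrl.observe(): the state, without advancing time (a new reading comes with each control period).
- capture(name): name is "scene" or "top" or "wrist"; returns the picture (384x512x3 uint8, red, green, blue); there is no depth.
- get_calibration(name): a dict with "fov_y" (degrees; the focal length in pixels is half the picture's height over the tangent of half this angle, whatever the lens; pixels are square), "cx", "cy" (the principal point, pixels), "extrinsics" (4x4, takes a point from world to camera coordinates); the wrist camera has in their place "tool_from_camera" (4x4, takes a point from camera to tool coordinates, whose origin is the TCP and whose axes are the flange's). Camera axes: x right, y down, z forward; pixel columns grow to the right and rows downward; lengths in mm; the calibration is good to about 2 mm. The wrist camera is an equidistant fisheye: a pixel r from the principal point sees the ray r / f radians off the axis. A picture is of the moment at which its call begins: read the wrist's pose just before it. get_calibration takes no time and is no camera call.
- ctrl.sign_off(): hands the job in; it is judged then, once.
The state is a dict: "time_s": time; "joint_positions": joint angles; "qvel": joint speeds; "tau": joint torques, N m; "tcp_pos": TCP position; "eef_rot": TCP orientation; "wrist_force": force on the tool from outside, world axes, zero at the start; "torque": the same for the moment, N m; "finger_gap": opening from 0.0 (shut) to 1.0 (fully open); "grip_force": force on a finger pad.
Only numpy, scipy, OpenCV 4.12 (cv2) and the standard library are available. Lean on these libraries where they do the work, as an engineer would, in place of code of your own. Each camera call takes 0.05 s, during which the arm holds its last target. There are 200 camera calls.

TASK

The tall jar on the ware board is the first of a new shape and its foot has to be checked for cracks: lift it out from among the short jars and saucers without disturbing them, and hold its foot up to the lens of the bench inspection camera - foot facing squarely into the lens, centred on it and 12 cm in front of the glass. Do not bump the camera or push it or its tilting head out of place. Finish while still holding the jar steady there in the gripper, clear of everything else; do not put it down.

Things in the scene. Friction and masses are not known exactly. Their poses are not given: they have to be found in the camera images.
- tall_jar: The jar to show, loose, 0.13-0.21 kg, round, 92 mm high: the only tall piece on the board. Grey body 52 mm across up to 48 mm, terracotta collar 58 mm across from 48 to 58 mm, straight neck 42 mm across from 58 to 92 mm, open at the top (mouth 33 mm, wall about 5 mm). Origin: centre of the underside of its foot; +z from foot to mouth. It starts upright.
- jar_mouth (a point): Centre of the tall jar's mouth, at the rim, 92 mm from the centre of the foot along the jar's +z.
- lens (a point): Centre of the camera's front glass. +z: optical axis, out of the lens, up and back towards the robot's side, leaning 0.45 to 0.70 rad from vertical; y is level. Black round head 48 mm across, 66 mm long, white ring lamp 56 mm across round the lens; glass 105 to 112 mm above the bench, nothing of the camera above 130 mm. The head is stiff on a level tilt hinge in its fork; it shifts if pushed.
- camera_stand: Foot and fork of the inspection camera, fixed to the bench: dark steel foot 100 (x) x 110 (y) x 12 mm, aluminium fork 76 mm wide. Origin: centre of the foot's underside. The head's tilt axis lies along y, 75 mm above it; the glass is 40 mm from that axis. Carries the head.
- ware_board: Plywood board, fixed flat on the bench, 230 (x) x 340 (y) x 18 mm; origin: centre of its underside, so its top is 18 mm up. Six pieces stand on it in two rows of three (rows along y), 110 mm apart both ways, give or take 10 mm: the tall jar, three short jars, two saucers, in any order.
- short_jar_a: Short jar on the board, loose: 60 mm high, the same body (52 mm across), with the collar (58 mm across) from 38 to 48 mm up and a 42 mm neck above it. Origin: centre of its underside. Not to be disturbed.
- short_jar_b: Short jar, as short_jar_a.
- short_jar_c: Short jar, as short_jar_a.
- saucer_a: Shallow terracotta saucer on the board, loose: 60 mm across, 19 mm high. Origin: centre of its underside. Not to be disturbed.
- saucer_b: Saucer, as saucer_a.

How it is judged (in metres and radians):
On the way:
1. the tall jar is lifted out, held by the fingers, its foot well above the ware board (height (world z) of tall_jar above 0.06 m and contact force between tall_jar and the fingers above 1 N), for 0.2 s.
At the end, for the whole second after the job is handed in: Tall jar held still in the fingers in the air, carried by nothing else: foot centre within 15 mm of the lens axis in the lens's x and y and 100 to 140 mm out from the glass, jar axis within 0.15 rad of the optical axis, foot towards the lens, mouth away (x of tall_jar in the frame of lens between -0.015 and 0.015 m and y of tall_jar in the frame of lens between -0.015 and 0.015 m and z of tall_jar in the frame of lens between 0.1 and 0.14 m and angle between the z axis of tall_jar and the z axis of lens, either way round below 0.15 rad and z of jar_mouth in the frame of lens above 0.17 m and height (world z) of tall_jar above 0.15 m and contact force between tall_jar and the fingers above 1 N and contact force between tall_jar and camera_stand below 0.1 N and linear speed of tall_jar below 0.02 m/s and angular speed of tall_jar below 0.15 rad/s); the arm keeps its last pose, push and grip.
It fails at once if another piece on the ware board was shifted by more than 15 mm (distance of any of short_jar_a, short_jar_b, short_jar_c, saucer_a, saucer_b from where it was at the start of the episode above 0.015 m).
It fails at once if another piece on the ware board was tipped over (angle between any of short_jar_a, short_jar_b, short_jar_c, saucer_a, saucer_b's own z axis and vertical above 0.3 rad).
It fails at once if the inspection camera was pushed out of its setting (lens shifted by more than 4 mm) or bumped with more than 5 N (distance of lens from where it was at the start of the episode above 0.004 m or contact force between camera_stand and anything else above 5 N).
It also fails if it takes over 42 s, if anything falls off the work surface, if the arm or the gripper's body presses on something with over 40 N, if the wrist force passes 120 N, or if a joint passes its speed limit or range.

## Working session

There is one attempt and no reset: what is moved stays moved. The work goes in short steps, Python scripts to look and compute and a shell command to move; the robot and the scene stay as the last step left them, time stands still between calls to the robot, and variables do not carry over. Pictures are saved under pics/ and viewed, at most 10 in all, crops included, and the job is handed in when it is done.

```bash
mkdir -p pics; python3 - <<'E'
from station import ctrl,capture,get_calibration
import cv2,numpy as np
for n in("scene","top"):
    im=capture(n); cv2.imwrite(f"pics/{n}0.png",cv2.resize(im[:,:,::-1],None,fx=1.5,fy=1.5,interpolation=cv2.INTER_CUBIC))
    np.save(f"{n}0.npy",im)
    c=get_calibration(n); print(n,c["fov_y"],c["cx"],c["cy"],np.round(c["extrinsics"],3).tolist())
print(get_calibration("wrist")); s=ctrl.observe();print(s)
E
```

```text
scene 55.31822451359285 247.57638709297245 188.37817541739787 [[0.543, 0.84, -0.019, -277.808], [0.574, -0.387, -0.721, -268.614], [-0.613, 0.381, -0.692, 1258.824], [0.0, 0.0, 0.0, 1.0]]
top 42.66408734973513 252.26769166037727 194.7751642272959 [[0.015, -1.0, -0.007, -57.043], [-0.987, -0.014, -0.161, 584.091], [0.16, 0.009, -0.987, 1128.792], [0.0, 0.0, 0.0, 1.0]]
{'fov_y': 65.70646984690485, 'cx': 254.9433809359831, 'cy': 188.51339849694514, 'tool_from_camera': array([[-2.52949673e-04, -9.70987211e-01, -2.39131286e-01,
         6.42803874e+01],
       [ 9.99999803e-01, -1.08174115e-04, -6.18547004e-04,
        -1.05189037e+00],
       [ 5.74733416e-04, -2.39131395e-01,  9.70987047e-01,
        -1.65666669e+02],
       [ 0.00000000e+00,  0.00000000e+00,  0.00000000e+00,
         1.00000000e+00]])}
{'time_s': 0.1, 'joint_positions': array([-1.21949145,  0.6158308 , -0.01262322,  1.42473696,  0.00810571,
        1.10338415, -0.04041018]), 'qvel': array([ 6.36917800e-04, -2.70982029e-03, -2.10758804e-04, -3.57887966e-03,
       -1.53917957e-03,  5.72212916e-04, -4.83737489e-05]), 'tau': array([ 9.25875283e-04, -4.60040331e+01,  2.09905612e-01, -1.66244495e+01,
       -6.12032670e-02,  1.69596879e-02,  1.05984991e-04]), 'tcp_pos': array([239.49814383, 603.50517172, 217.59216748]), 'eef_rot': array([-0.58975727, -3.0853261 ,  0.00357055]), 'wrist_force': array([-0.3196001 ,  0.56093935, -0.51143161]), 'torque': array([-0.00479378,  0.05444509,  0.02369401]), 'grip_force': 0.0, 'finger_gap': 1.0013234061229792}
```

View pics/scene0.png

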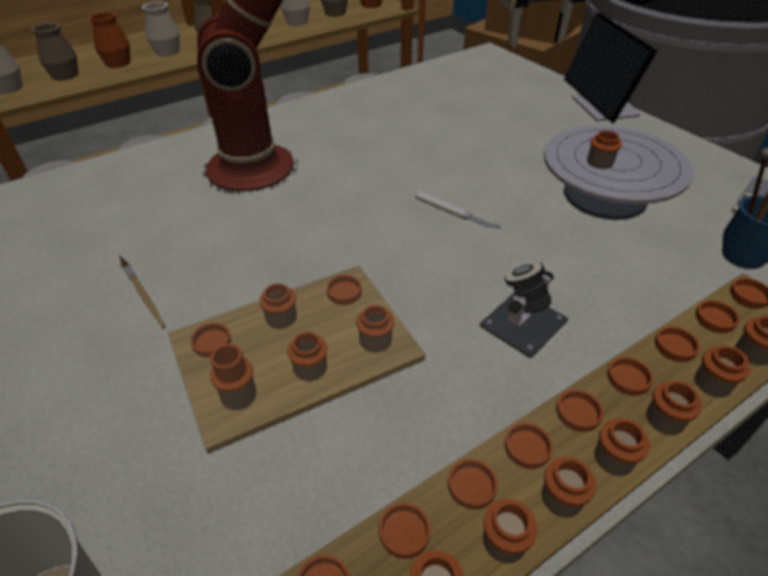

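View pics/top0.png

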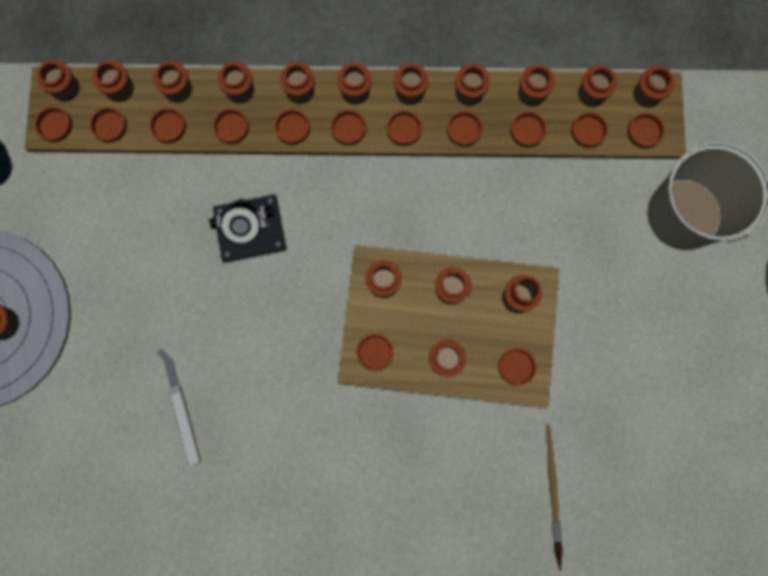

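```bash
cat > h.py <<'E'
import numpy as np
from station import get_calibration
def cam(n):
    c=get_calibration(n);f=192/np.tan(np.radians(c["fov_y"]/2));return f,c["cx"],c["cy"],np.array(c["extrinsics"])
def back(n,u,v,z):
    f,cx,cy,E=cam(n);R,t=E[:3,:3],E[:3,3];o=-R.T@t;d=R.T@[(u-cx)/f,(v-cy)/f,1];return o+d*(z-o[2])/d[2]
def proj(n,P):
    f,cx,cy,E=cam(n);p=E[:3,:3]@np.asarray(P,float)+E[:3,3];return np.array([cx+f*p[0]/p[2],cy+f*p[1]/p[2]])
E
python3 - <<'E'
import numpy as np,cv2
from h import *
t=np.load("top0.npy");s=np.load("scene0.npy")
def crop(im,x,y,w,h,k):return cv2.resize(im[y:y+h,x:x+w,::-1],(w*k,h*k),interpolation=cv2.INTER_CUBIC)
# top: camera x130-200,y120-180 ; jar x320-380,y170-230 ; scene: camera 310-390,165-240; jar 130-180,220-280
c=[crop(t,130,122,66,50,6),crop(t,318,165,66,50,6),crop(s,315,168,66,70,6)[:420],crop(s,122,216,66,70,6)[:420]]
a=np.vstack([np.hstack(c[:2]),np.hstack([x[:300] for x in c[2:]])]);a=cv2.convertScaleAbs(a,alpha=1.5,beta=20)
cv2.imwrite("pics/z.png",a);print(a.shape)
for u,v in[(354,246),(559,267),(548,407),(338,384)]:print("board",back("top",u/1.5,v/1.5,18).round())
for u,v in[(214,206),(276,196),(286,247),(222,262)]:print("foot",back("top",u/1.5,v/1.5,12).round())
print("mouth",back("top",525/1.5,292/1.5,110).round(),back("scene",228/1.5,353/1.5,110).round())
print("lens",back("top",240/1.5,226/1.5,108).round(),back("scene",525/1.5,270/1.5,108).round())
for n,u,v in[("sa",375,352),("sb",517,367)]:print(n,back("top",u/1.5,v/1.5,37).round())
for n,u,v in[("ja",383,279),("jb",453,286),("jc",447,358)]:print(n,back("top",u/1.5,v/1.5,70).round())
E
```

```text
(600, 792, 3)
board [666.  -7.  18.]
board [ 635. -344.   18.]
board [ 408. -321.   18.]
board [440.  14.  18.]
foot [733. 230.  12.]
foot [752. 126.  12.]
foot [664. 106.  12.]
foot [638. 211.  12.]
mouth [ 578. -270.  110.] [ 586. -269.  110.]
lens [675. 165. 108.] [683. 167. 108.]
sa [490. -45.  37.]
sb [ 470. -269.   37.]
ja [602. -56.  70.]
jb [ 592. -165.   70.]
jc [ 480. -156.   70.]
```

View pics/z.png

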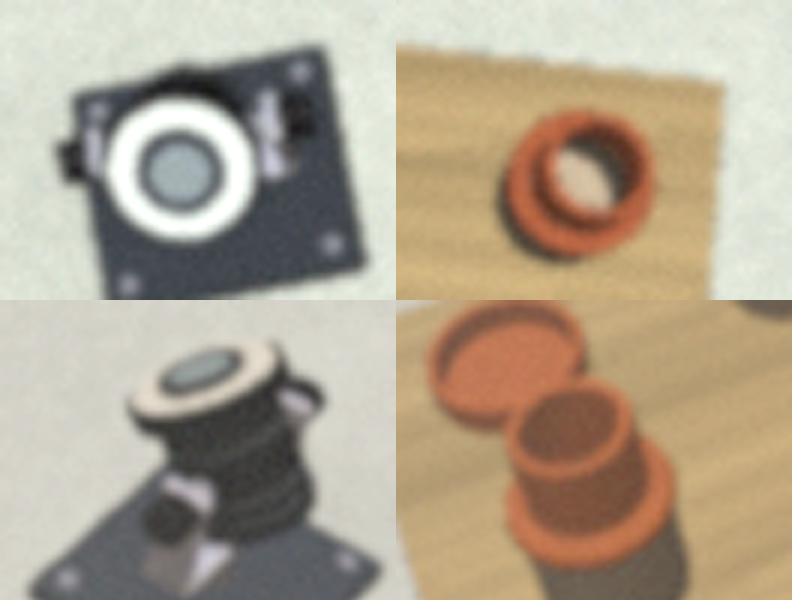

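```bash
python3 - <<'E'
from h import *
from scipy.optimize import least_squares
def tri(a,b):
    r=least_squares(lambda P:np.r_[proj("top",P)-a,proj("scene",P)-b],[600,0,100]);return r.x.round(1),r.fun.round(2)
print("lens",tri((160,150.3),(348.7,179.7)))
print("mouth",tri((351.5,193.7),(151.2,237.2)))
print("collar",back("top",348.7,195.8,76).round())
# lens fit: stand centre, yaw, lean -> foot corners top + glass both views
u=np.array([(214,206),(276,196),(286,247),(222,262)])/1.5
loc=np.array([(50,55,12),(50,-55,12),(-50,-55,12),(-50,55,12)])
def model(p):
    x,y,w,l=p;c,s=np.cos(w),np.sin(w);T=lambda q:np.array([x+c*q[0]-s*q[1],y+s*q[0]+c*q[1],q[2]])
    return T,T((-40*np.sin(l),0,75+40*np.cos(l)))
def f(p):
    T,L=model(p);return np.r_[[proj("top",T(q)) for q in loc]-u].ravel().tolist()+list(proj("top",L)-(160,150.3))+list(proj("scene",L)-(348.7,179.7))
r=least_squares(f,[697,168,.21,.55]);print(r.x.round(3),model(r.x)[1].round(1),r.fun.round(1))
r=least_squares(f,[697,168,.21,.55],loss='soft_l1');print(r.x.round(3),model(r.x)[1].round(1))
E
```

```text
lens (array([677.9, 167.1, 104.4]), array([-0.66, -0.54, -0.81,  0.16]))
mouth (array([ 582. , -272.8,  102.6]), array([-0.9 , -0.27, -0.8 ,  0.08]))
collar [ 581. -273.   76.]
[6.97152e+02 1.68683e+02 2.10000e-01 5.13000e-01] [677.9 164.6 109.8] [-1.3 -0.6  0.4 -2.2  0.7  1.8 -0.3  0.3 -0.  -1.1 -1.2 -1.2]
[6.97595e+02 1.68955e+02 2.16000e-01 5.32000e-01] [677.8 164.6 109.5]
```

```bash
python3 -m handwheel '[[0.0217,-0.0295,0.002,0.0238,-1],[0.0217,-0.0295,0.002,0.0238,-1],[0.0217,-0.0295,0.002,0.0238,-1],[0.0217,-0.0295,0.002,0.0238,-1],[0.0217,-0.0295,0.002,0.0238,-1],[0.0217,-0.0295,0.002,0.0238,-1],[0.0217,-0.0295,0.002,0.0238,-1],[0.0217,-0.0295,0.002,0.0238,-1],[0.0217,-0.0295,0.002,0.0238,-1],[0.0217,-0.0295,0.002,0.0238,-1],[0.0217,-0.0295,0.002,0.0238,-1],[0.0217,-0.0295,0.002,0.0238,-1]]'
```

```text
time_s: 1.1
tcp_pos: [500.7, 248.4, 242.4]
eef_rot: [-0.143, -3.138, 0.001]
wrist_force: [1.6, 0.6, -0.3]
finger_gap: 0.998
grip_force: 0.0
```

```bash
python3 -m handwheel '[[0.0068,-0.039,0,0,-1],[0.0068,-0.039,0,0,-1],[0.0068,-0.039,0,0,-1],[0.0068,-0.039,0,0,-1],[0.0068,-0.039,0,0,-1],[0.0068,-0.039,0,0,-1],[0.0068,-0.039,0,0,-1],[0.0068,-0.039,0,0,-1],[0.0068,-0.039,0,0,-1],[0.0068,-0.039,0,0,-1],[0.0068,-0.039,0,0,-1],[0,-0.025,0,0,-1]]' && python3 -m handwheel '[[0,-0.025,0,0,-1],[0,-0.01,0,0,-1],[0,0,0,0,-1]]'
python3 - <<'E'
from station import *
import cv2,numpy as np
s=ctrl.observe();im=capture("wrist");print(s["tcp_pos"],s["eef_rot"]);np.savez("w1.npz",im=im,p=s["tcp_pos"],r=s["eef_rot"])
cv2.imwrite("pics/w1.png",im[:,:,::-1])
E
```

```text
time_s: 2.1
tcp_pos: [574.6, -209.2, 241.9]
eef_rot: [-0.152, -3.137, 0.004]
wrist_force: [-0.8, -0.5, 0.4]
finger_gap: 0.999
grip_force: 0.0
time_s: 2.35
tcp_pos: [573.7, -242.3, 241.9]
eef_rot: [-0.153, -3.136, 0.003]
wrist_force: [-0.8, 0.7, 0.1]
finger_gap: 1.002
grip_force: 0.0
[ 573.68535734 -242.3077068   241.89359863] [-1.53246169e-01 -3.13618702e+00  2.61988491e-03]
```

View pics/w1.png

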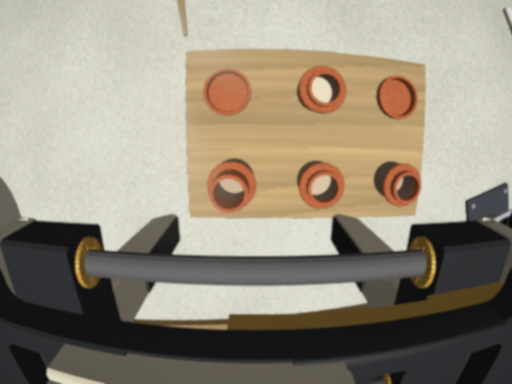

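```bash
cat >> h.py <<'E'
from scipy.spatial.transform import Rotation as Ro
def wproj(P,p,r):
    c=get_calibration("wrist");f=192/np.tan(np.radians(c["fov_y"]/2));T=c["tool_from_camera"]
    q=(np.atleast_2d(P)-p)@Ro.from_rotvec(r).as_matrix();q=(q-T[:3,3])@T[:3,:3]
    rho=np.hypot(q[:,0],q[:,1]);th=np.arctan2(rho,q[:,2]);return np.c_[c["cx"]+f*th*q[:,0]/rho,c["cy"]+f*th*q[:,1]/rho]
E
python3 - <<'E'
from h import *
import cv2
d=np.load("w1.npz");im=d["im"][:,:,::-1];k=8
c=cv2.resize(im[140:215,190:280],None,fx=k,fy=k,interpolation=cv2.INTER_CUBIC)
a=np.linspace(0,2*np.pi,60)
for z,r,col in((110,21,(0,255,0)),(110,16.5,(255,255,0)),(76,29,(255,0,0))):
    P=np.c_[582+r*np.cos(a),-271+r*np.sin(a),0*a+z];q=wproj(P,d["p"],d["r"])
    cv2.polylines(c,[((q-(190,140)+.5)*k).astype(int)],True,col,1)
for dx in((10,0),(0,10)):print(wproj([582+dx[0],-271+dx[1],110],d["p"],d["r"])-wproj([582,-271,110],d["p"],d["r"]))
cv2.imwrite("pics/w1c.png",c)
E
```

```text
[[1.1342675  9.24315224]]
[[ 9.5754393  -0.90737397]]
```

View pics/w1c.png

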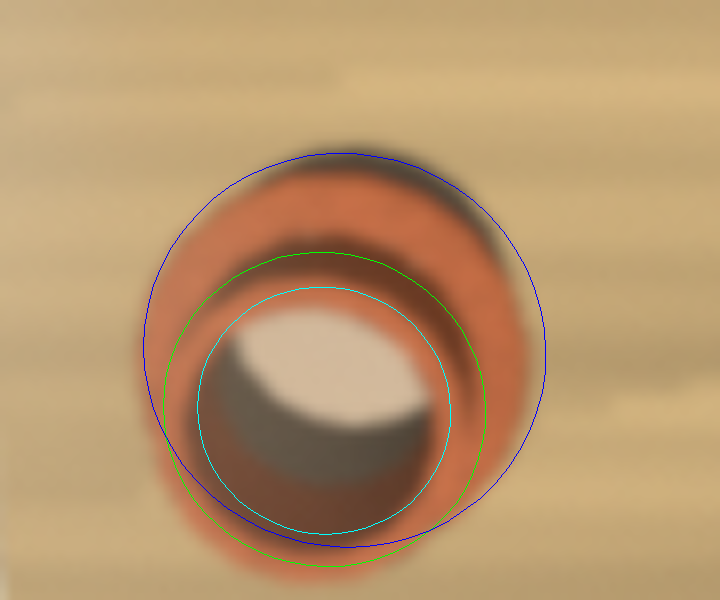

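```bash
python3 -m handwheel '[[0.0055,-0.015,0,0,-1],[0.0053,-0.015,0,0,-1],[0,0,-0.02,0,-1],[0,0,-0.03,0,-1],[0,0,-0.03,0,-1],[0,0,-0.02,0,-1],[0,0,-0.015,0,-1],[0,0,0,0,-1],[0,0,0,0,-1]]'
```

```text
time_s: 3.15
tcp_pos: [586.2, -265.8, 127.3]
eef_rot: [-0.139, -3.137, -0.004]
wrist_force: [-0.2, 0.0, 0.5]
finger_gap: 0.999
grip_force: 0.0
```

```bash
python3 -m handwheel '[[-0.001,-0.006,-0.01,0,-1],[-0.001,0,-0.01,0,-1],[0,0,0,0,-1],[0,0,0,0,-1]]'
```

```text
time_s: 3.48
tcp_pos: [583.2, -274.9, 107.3]
eef_rot: [-0.146, -3.137, -0.001]
wrist_force: [0.3, -0.0, -1.6]
finger_gap: 1.001
grip_force: 0.0
```

```bash
python3 -m handwheel '[[0.001,0.002,-0.01,0,-1],[0,0,-0.01,0,-1],[0,0,-0.007,0,-1],[0,0,0,0,-1],[0,0,0,0,-1],[0,0,0,0,-1]]'
```

```text
time_s: 3.98
tcp_pos: [584.8, -273.0, 80.6]
eef_rot: [0.145, 3.138, -0.0]
wrist_force: [0.1, -0.2, -0.5]
finger_gap: 0.996
grip_force: 0.0
```

Well placed; close and lift a bit.

```bash
python3 -m handwheel '[[0,0,0,0,0],[0,0,0,0,0.5],[0,0,0,0,1],[0,0,0,0,1],[0,0,0,0,1],[0,0,0,0,1],[0,0,0,0,1],[0,0,0,0,1],[0,0,0,0,1],[0,0,0,0,1],[0,0,0,0,1],[0,0,0,0,1]]'
```

```text
time_s: 4.98
tcp_pos: [584.7, -272.7, 80.6]
eef_rot: [-0.145, -3.138, -0.0]
wrist_force: [0.8, 0.2, 0.2]
finger_gap: 0.454
grip_force: 30.0
```

```bash
python3 -m handwheel '[[0,0,0.02,0,1],[0,0,0.025,0,1],[0,0,0.025,0,1],[0,0,0,0,1],[0,0,0,0,1],[0.023,-0.002,0,0,1],[0.023,-0.002,0,0,1],[0.023,-0.002,0,0,1],[0.023,-0.002,0,0,1],[0,0,0,0,1],[0,0,0,0,1],[0,0,0,0,1]]'; python3 - <<'E'
from station import *
import cv2
im=capture("scene");cv2.imwrite("pics/s2.png",cv2.resize(im[170:330,60:300,::-1],None,fx=3,fy=3))
E
```

```text
time_s: 5.98
tcp_pos: [674.9, -280.7, 148.4]
eef_rot: [-0.145, -3.134, -0.001]
wrist_force: [-0.0, 0.2, -0.7]
finger_gap: 0.452
grip_force: 30.0
```

View pics/s2.png

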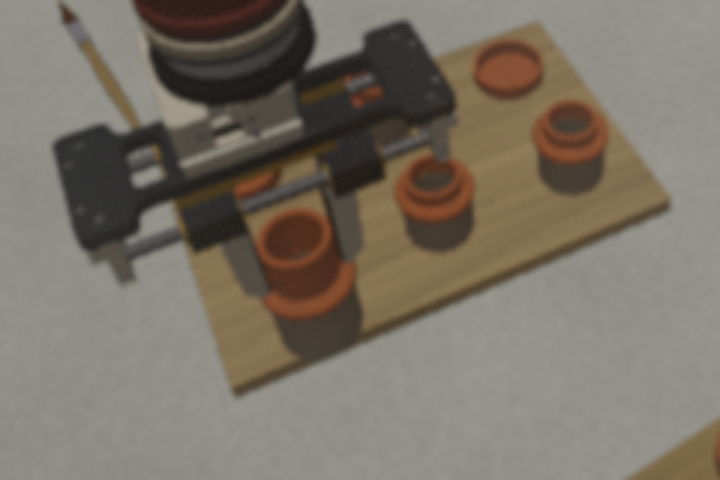

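```bash
python3 -m handwheel '[[0,0,-0.02,0,1],[0,0,-0.025,0,1],[0,0,-0.02,0,1],[0,0,-0.008,0,1],[0,0,-0.004,0,1],[0,0,0,0,1],[0,0,0,0,1],[0,0,0,0,1]]'; python3 -m handwheel '[[-0.003,0,0,0,1],[-0.003,0,0,0,1],[-0.003,0,0,0,1],[-0.003,0,0,0,1],[-0.003,0,0,0,1],[0,0,0,0,1]]'
```

```text
time_s: 6.7
tcp_pos: [677.7, -281.4, 75.6]
eef_rot: [0.145, 3.135, -0.002]
wrist_force: [-0.4, -0.0, -1.0]
finger_gap: 0.456
grip_force: 30.0
time_s: 7.2
tcp_pos: [664.4, -280.6, 75.4]
eef_rot: [0.144, 3.131, -0.001]
wrist_force: [4.7, 0.3, 0.3]
finger_gap: 0.454
grip_force: 30.0
```

```bash
python3 -m handwheel '[[0,0,-0.004,0,1],[-0.003,0,0,0,1],[-0.003,0,0,0,1],[-0.003,0,0,0,1],[-0.003,0,0,0,1],[0,0,0,0,1]]'; python3 -m handwheel '[[-0.004,0,0,0,1],[-0.004,0,0,0,1],[-0.004,0,0,0,1],[-0.004,0,0,0,1],[-0.004,0,0,0,1],[-0.004,0,0,0,1],[0,0,0,0,1],[0,0,0,0,1]]';  python3 - <<'E'
from station import *
import cv2
im=capture("scene");cv2.imwrite("pics/s3.png",cv2.resize(im[170:330,60:300,::-1],None,fx=3,fy=3))
E
```

```text
time_s: 7.7
tcp_pos: [657.3, -280.3, 75.8]
eef_rot: [0.142, 3.12, -0.002]
wrist_force: [6.3, 2.3, 12.2]
finger_gap: 0.452
grip_force: 30.0
time_s: 8.37
tcp_pos: [629.9, -278.9, 74.7]
eef_rot: [0.142, 3.129, 0.002]
wrist_force: [0.8, 3.9, 14.9]
finger_gap: 0.452
grip_force: 30.3
```

View pics/s3.png

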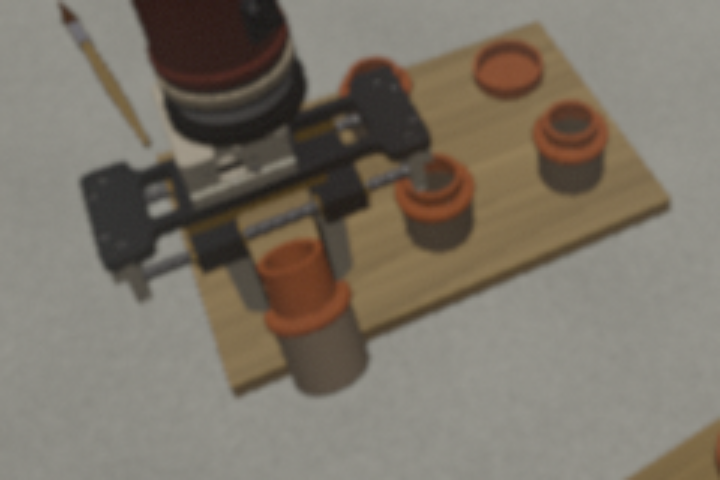

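```bash
python3 -m handwheel '[[0,0,0.01,0,1],[0,0,0.02,0,1],[0,0,0.025,0,1],[0,0,0.025,0,1],[0,0,0.025,0,1],[0,0,0.025,0,1],[0,0,0.025,0,1],[0,0,0.025,0,1],[0,0,0.015,0,1],[0,0,0,0,1],[0,0,0,0,1],[0,0,0,0,1]]';  python3 - <<'E'
from station import *
import cv2,numpy as np
a=[]
s=ctrl.observe()
for n in("scene","top"):
    im=capture(n);np.save(n+"4.npy",im)
c=np.hstack([np.load("scene4.npy")[140:300,100:230],np.load("top4.npy")[130:290,280:410]])[:,:,::-1]
cv2.imwrite("pics/s4.png",cv2.resize(c,None,fx=3,fy=3,interpolation=cv2.INTER_CUBIC));np.savez("st4.npz",p=s["tcp_pos"],r=s["eef_rot"])
E
```

```text
time_s: 9.42
tcp_pos: [623.7, -280.8, 262.1]
eef_rot: [-0.145, -3.132, -0.002]
wrist_force: [0.3, 0.1, -1.5]
finger_gap: 0.451
grip_force: 30.1
```

View pics/s4.png

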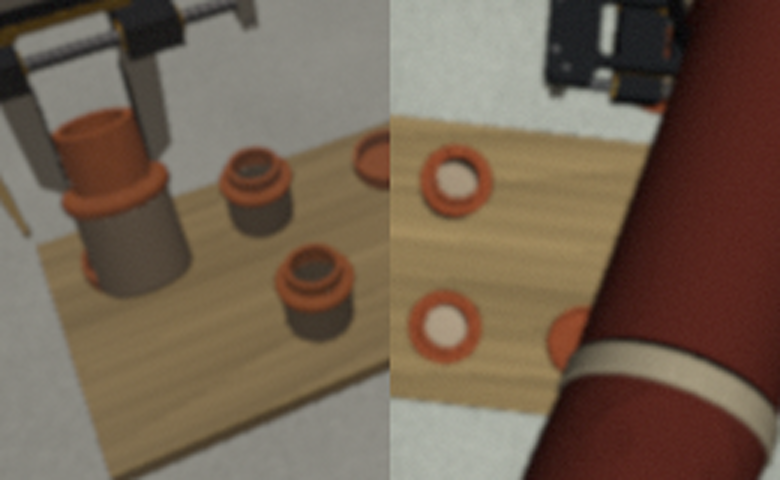

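```bash
cat > fit.py <<'E'
from h import *
import cv2
from scipy.optimize import least_squares
a=np.linspace(0,2*np.pi,80)
def jar(th,s,st,al=0):
    R=Ro.from_rotvec(st["r"]).as_matrix();ty=R[:,1];up=-R[:,2];back=np.cross(ty,up) # horizontal
    back=back*np.sign(-back[0])
    ax=np.cos(th)*up+np.sin(th)*back;g=st["p"]+19*up;e=np.cross(ty,ax)
    return lambda z,r,ph=a: (g+(z-s)*ax)[None]+r*(np.outer(np.cos(ph),ty)+np.outer(np.sin(ph),e))
def fit(obs,st,n="scene",pic=None,box=None,out=None,k=6,s0=81):
    f=lambda q:np.r_[np.concatenate([proj(n,jar(q[0],q[1],st)(z,0,[0])[0])+q[2:4]-o for z,o in obs]),.3*(q[2:4]),.1*(q[1]-s0)]
    r=least_squares(f,[.5,s0,0,0]);print("theta,s,offs",r.x.round(3),r.fun.round(1))
    if out:
        x,y,w,h=box;c=cv2.resize(pic[y:y+h,x:x+w,::-1],None,fx=k,fy=k,interpolation=cv2.INTER_CUBIC)
        J=jar(r.x[0],r.x[1],st)
        for z,rr in((0,26),(48,29),(58,29),(92,21)):
            q=np.array([proj(n,P) for P in J(z,rr)])+r.x[2:4]
            cv2.polylines(c,[((q-(x,y)+.5)*k).astype(int)],True,(0,255,0),1)
        cv2.imwrite(out,c)
    return r.x
E
python3 - <<'E'
from fit import *
d=np.load("st4.npz");st={"p":d["p"],"r":d["r"]}
fit([(92,(131.7,184.3)),(53,(138.7,201.7)),(0,(147.8,230))],st,"scene",np.load("scene4.npy"),(105,165,70,80),"pics/f4.png",7)
E
```

```text
theta,s,offs [ 0.24  86.136  0.139  0.797] [ 0.1 -1.3  0.1  1.9 -0.2 -0.7  0.   0.2  0.5]
```

View pics/f4.png

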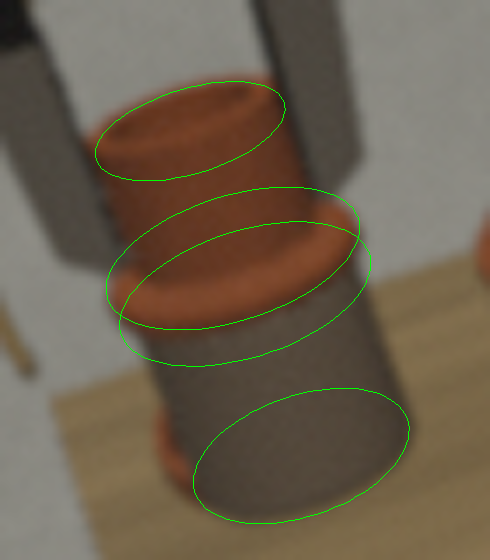

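```bash
cat >> fit.py <<'E'
def fit2(obs,st,n,pic,box,out,k,q0=(.5,82,0,0)):
    x,y,w,h=box
    def f(q):
        J=jar(q[0],q[1],st);res=[]
        for z,rr,pts in obs:
            C=np.array([proj(n,P) for P in J(z,rr)])+q[2:4]
            for p in pts:
                p=np.array(p)/k+(x,y)-.5;res.append(np.hypot(*(C-p).T).min())
        return np.r_[res,.3*q[2:4],.1*(q[1]-82)]
    best=min((least_squares(f,[t,82,0,0],diff_step=1e-3,loss="soft_l1") for t in(.2,.4,.6)),key=lambda r:r.cost)
    print("theta,s,off",best.x.round(3),best.fun.round(1),best.cost)
    c=cv2.resize(pic[y:y+h,x:x+w,::-1],None,fx=k,fy=k,interpolation=cv2.INTER_CUBIC);J=jar(best.x[0],best.x[1],st)
    for z,rr in((0,26),(48,29),(92,21)):
        q=np.array([proj(n,P) for P in J(z,rr)])+best.x[2:4];cv2.polylines(c,[((q-(x,y)+.5)*k).astype(int)],True,(0,255,0),1)
    cv2.imwrite(out,c);return best.x
E
python3 - <<'E'
from fit import *
d=np.load("st4.npz");st={"p":d["p"],"r":d["r"]}
obs=[(48,29,[(130,325),(190,340),(260,325),(320,285),(352,245)]),(0,26,[(200,490),(260,522),(330,510),(405,445)]),(92,21,[(245,78),(92,142),(180,95)])]
fit2(obs,st,"scene",np.load("scene4.npy"),(105,165,70,80),"pics/f4b.png",7)
E
```

```text
Traceback (most recent call last):
  File "fit.py", line 30, in fit2
    best=min((least_squares(f,[t,82,0,0],diff_step=1e-3,loss="soft_l1") for t in(.2,.4,.6)),key=lambda r:r.cost)
  File "fit.py", line 30, in <genexpr>
    best=min((least_squares(f,[t,82,0,0],diff_step=1e-3,loss="soft_l1") for t in(.2,.4,.6)),key=lambda r:r.cost)
              ~~~~~~~~~~~~~^^^^^^^^^^^^^^^^^^^^^^^^^^^^^^^^^^^^^^^^^^^^
  File "fit.py", line 26, in f
    C=np.array([proj(n,P) for P in J(z,rr)])+q[2:4]
                ~~~~^^^^^
  File "h.py", line 8, in proj
    f,cx,cy,E=cam(n);p=E[:3,:3]@np.asarray(P,float)+E[:3,3];return np.array([cx+f*p[0]/p[2],cy+f*p[1]/p[2]])
              ~~~^^^
  File "h.py", line 4, in cam
    c=get_calibration(n);f=192/np.tan(np.radians(c["fov_y"]/2));return f,c["cx"],c["cy"],np.array(c["extrinsics"])
ValueError: time passes only in moves, steps and waits
```

```bash
sed -i 's/^def cam/import functools\n@functools.cache\ndef cam/' h.py; python3 - <<'E'
from fit import *
d=np.load("st4.npz");st={"p":d["p"],"r":d["r"]}
obs=[(48,29,[(130,325),(190,340),(260,325),(320,285),(352,245)]),(0,26,[(200,490),(260,522),(330,510),(405,445)]),(92,21,[(245,78),(92,142),(180,95)])]
P=np.load("scene4.npy")
fit2(obs,st,"scene",P,(105,165,70,80),"pics/f4b.png",7)
fit2(obs[:2],st,"scene",P,(105,165,70,80),"pics/f4b.png",7)
E
```

```text
theta,s,off [ 0.505 82.42  -1.896  0.666] [ 2.2  0.4  0.9  0.7  0.2  0.6  1.   0.6  0.7  0.1  0.7  0.7 -0.6  0.2
  0. ] 3.6939872590402345
theta,s,off [ 0.47  82.307 -1.805  0.312] [ 2.6  0.2  0.9  0.7  0.7  0.4  0.6  0.9  0.4 -0.5  0.1  0. ] 3.3089790621525736
```

```bash
python3 - <<'E'
from fit import *
O={}
for n,(x,y,w,h) in {"top":(140,128,40,40),"scene":(330,165,40,40)}.items():
    im=np.load(n+"0.npy")[y:y+h,x:x+w].astype(int);m=(im.min(2)>(150 if n=="top" else 130)).astype(np.uint8)
    if n=="scene": print(im[:,:,0].max(), np.percentile(im.min(2),[5,50,90]))
    N,l,s,c=cv2.connectedComponentsWithStats(m)
    for i in range(1,N):
        if s[i,4]<80: continue
        cs,_=cv2.findContours((l==i).astype(np.uint8),cv2.RETR_EXTERNAL,cv2.CHAIN_APPROX_NONE);b=s[i,:4]
        print(n,b,s[i,4]); 
        if b[0]>0 and b[1]>0 and b[0]+b[2]<w and b[1]+b[3]<h: O[n]=max(cs,key=len)[:,0]+(x,y);print(cv2.fitEllipse(O[n].astype(np.float32)))
np.savez("ring.npz",**O)
E
```

```text
top [ 9 12 22 20] 109
((159.66343688964844, 149.76136779785156), (19.043848037719727, 21.144044876098633), 103.80055236816406)
139 [ 25. 109. 121.]
```

```bash
python3 - <<'E'
from fit import *
rt=np.load("ring.npz")["top"][::3].astype(float)
rs=np.array([(128,100),(165,65),(240,40),(283,55),(160,122),(230,100),(275,68)])/6+(315,168)-.4
u=np.array([(214,206),(276,196),(286,247),(222,262)])/1.5
loc=np.array([(50,55,12),(50,-55,12),(-50,-55,12),(-50,55,12)])
def M(p):
    x,y,w,l=p[:4];R=Ro.from_euler("z",w).as_matrix();n=R@[-np.sin(l),0,np.cos(l)]
    return R,np.array([x,y,75])+40*n,n
def f(p,parts=("t","s")):
    R,L,n=M(p);b=R[:,1];e=np.cross(n,b);ring=[L+28*(np.cos(t)*b+np.sin(t)*e) for t in a]
    r=list((np.array([proj("top",R@q+[p[0],p[1],0]) for q in loc])-u).ravel())
    r+=list(proj("top",L)-(160,150.3))+list(proj("scene",L)-(348.7,179.7)+p[4:6])+list(.5*p[4:6])
    if "t" in parts:
        C=np.array([proj("top",q) for q in ring]);r+=[.5*(np.hypot(*(C-q).T).min()-.5) for q in rt]
    if "s" in parts:
        C=np.array([proj("scene",q) for q in ring])+p[4:6];r+=[np.hypot(*(C-q).T).min() for q in rs]
    return np.array(r)
for parts in("","s","t",("t","s")):
    R=min((least_squares(f,[697,168,.21,l0,0,0],args=(parts,),diff_step=1e-4,loss="soft_l1") for l0 in(.45,.55,.65)),key=lambda r:r.cost)
    print(parts,R.x.round(3),M(R.x)[1].round(1),round(R.cost,2))
L=M(R.x)[1];L=np.array([678,165.5,109.5])
for l in(.5,.53,.57):
  w=.21;n=np.array([-np.sin(l)*np.cos(w),-np.sin(l)*np.sin(w),np.cos(l)])
  th=.5;j=np.array([-np.sin(th)*np.cos(w),-np.sin(th)*np.sin(w),np.cos(th)])
  print(l,"TCP",(L+120*n+82*j-[0,0,19]).round(1),"foot",(L+120*n).round(1))
E
```

```text
[6.97070e+02 1.68876e+02 2.13000e-01 5.61000e-01 1.55900e+00 1.02000e+00] [676.3 164.4 108.9] 4.17
s [6.97243e+02 1.68901e+02 2.20000e-01 5.53000e-01 1.70800e+00 1.93300e+00] [676.7 164.3 109. ] 6.11
t [6.98193e+02 1.69392e+02 2.16000e-01 6.07000e-01 1.69200e+00 8.36000e-01] [675.9 164.5 107.9] 9.32
('t', 's') [6.97555e+02 1.69290e+02 2.20000e-01 5.76000e-01 1.87200e+00 1.87500e+00] [676.3 164.5 108.5] 11.47
0.5 TCP [583.3 145.3 267.8] foot [621.7 153.5 214.8]
0.53 TCP [580.2 144.7 266. ] foot [618.7 152.9 213. ]
0.57 TCP [576.2 143.8 263.5] foot [614.7 152.  210.5]
```

```bash
python3 -m handwheel '[[-0.003,0.01,0,0.01,1],[-0.004,0.02,0.002,0.022,1],[-0.004,0.03,0,0.024,1],[-0.004,0.03,0,0.024,1],[-0.004,0.03,0,0.024,1],[-0.004,0.03,0,0.024,1],[-0.004,0.03,0,0.024,1],[-0.004,0.03,0,0.024,1],[-0.004,0.03,0,0.024,1],[-0.004,0.03,0,0.024,1],[-0.004,0.03,0,0.024,1],[-0.004,0.03,0,0.024,1]]'; python3 -m handwheel '[[0,0.03,0,0.024,1],[0,0.03,0,0.009,1],[0,0.02,0,0,1],[0,0.01,0,0,1],[0,0.005,0,0,1],[0,0,0,0,1],[0,0,0,0,1],[0,0,0,0,1]]'
```

```text
time_s: 10.52
tcp_pos: [577.2, 51.2, 266.1]
eef_rot: [0.286, -3.127, -0.0]
wrist_force: [-0.2, 0.0, -2.1]
finger_gap: 0.452
grip_force: 30.1
time_s: 11.18
tcp_pos: [579.0, 141.6, 266.5]
eef_rot: [0.328, -3.124, 0.003]
wrist_force: [0.2, -0.9, -0.9]
finger_gap: 0.45
grip_force: 30.1
```

```bash
python3 - <<'E'
from fit import *
from station import *
s=ctrl.observe();st={"p":s["tcp_pos"],"r":s["eef_rot"]};np.savez("st5.npz",**st);print(st)
I={n:capture(n) for n in("scene","top")}
for n in I:np.save(n+"5.npy",I[n])
s=ctrl.observe();st={"p":s["tcp_pos"],"r":s["eef_rot"]};W=capture("wrist");np.save("wrist5.npy",W)
L=np.array([677,165,109.]);w,l=.213,.555;n_=np.array([-np.sin(l)*np.cos(w),-np.sin(l)*np.sin(w),np.cos(l)])
J=jar(.5,82,st);foot=J(0,0,[0])[0];b=np.array([-np.sin(w),np.cos(w),0]);e=np.cross(b,n_);v=foot-L
print("foot in lens",v@e,v@b,v@n_)
out=[]
for n,(x,y,ww,h),k in(("scene",(285,95,100,120),5),("top",(130,110,75,120),5)) and (("scene",(285,90,85,120),5),("top",(125,110,75,120),5)):
    c=cv2.resize(I[n][y:y+h,x:x+ww,::-1],None,fx=k,fy=k,interpolation=cv2.INTER_CUBIC)
    P=lambda X:((np.array([proj(n,q) for q in X])-(x,y)+.5)*k).astype(int)
    for z,r in((0,26),(48,29),(92,21)):cv2.polylines(c,[P(J(z,r))],True,(0,255,0),1)
    cv2.line(c,*map(tuple,P([L,L+120*n_]).tolist()),(255,0,255),1);cv2.polylines(c,[P([L+28*(np.cos(t)*b+np.sin(t)*e) for t in a])],True,(255,0,255),1)
    out.append(c)
cv2.imwrite("pics/m5.png",np.hstack(out));print(np.hstack(out).shape)
E
```

```text
{'p': array([579.01508365, 141.60252855, 266.53660082]), 'r': array([ 3.28454430e-01, -3.12404495e+00,  2.86645392e-03])}
foot in lens 3.063771488398252 -1.8207541571482808 121.27885105719082
(600, 800, 3)
```

View pics/m5.png

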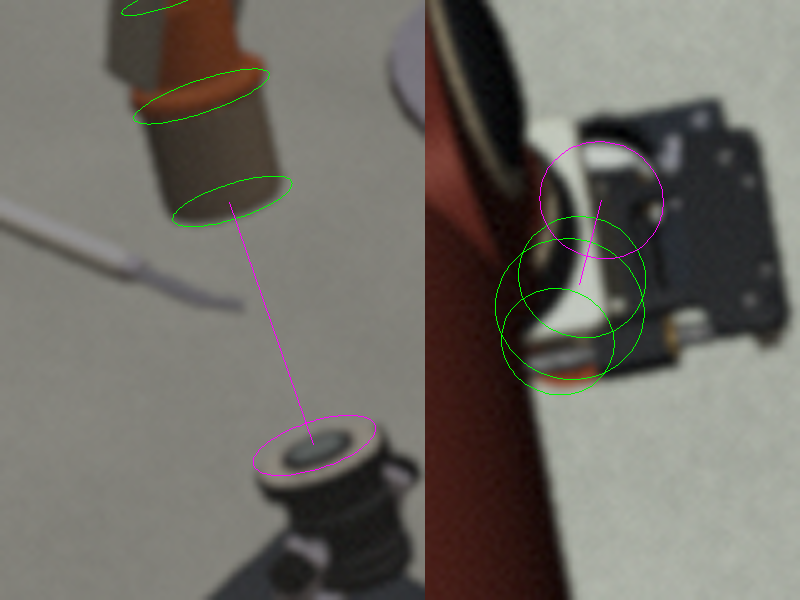

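```bash
cat > sil.py <<'E'
from fit import *
from scipy.optimize import minimize
def run(n,npy,stf,box,fixoff=None,thr=20):
    d=np.load(stf);st={"p":d["p"],"r":d["r"]};x,y,w,h=box;k=4
    im=np.load(npy)[y:y+h,x:x+w];big=cv2.resize(im,None,fx=k,fy=k,interpolation=cv2.INTER_CUBIC).astype(int)
    bg=np.median(im[-4:].reshape(-1,3),0) ;m=(np.abs(big-bg).max(2)>thr).astype(np.uint8)
    N,l,s,_=cv2.connectedComponentsWithStats(m);m=(l==1+s[1:,4].argmax()).astype(np.uint8)
    def ren(q):
        J=jar(q[0],q[1],st);r=np.zeros(m.shape,np.uint8)
        for z0,z1,R0 in((0,50,26),(48,58,29)):
            P=np.array([proj(n,X) for z in(z0,z1) for X in J(z,R0)])+q[2:4]
            cv2.fillConvexPoly(r,cv2.convexHull(((P-(x,y)+.5)*k-.5).round().astype(np.int32)),1)
        return r
    def cost(q):
        q=np.array(q);q=np.r_[q[:1],q[1],q[2:4]];r=ren(q)
        return (r!=m)[lim*k:].sum()/k**2+.3*(q[1]-82)**2/4+.5*(q[2:]**2).sum()
    lim=box_lim
    best=min((minimize(cost,[t,82,0,0],method="Nelder-Mead",options=dict(initial_simplex=[[t,82,0,0],[t+.15,82,0,0],[t,85,0,0],[t,82,1.5,0],[t,82,0,1.5]],xatol=1e-3,maxiter=400)) for t in(.3,.45,.6)),key=lambda r:r.fun)
    print(n,npy,best.x.round(3),round(best.fun,1),"mask",m[lim*k:].sum()/k**2)
    for t in(.3,.4,.5,.6):
        b=minimize(lambda q:cost([t,*q]),[82,*best.x[2:]],method="Nelder-Mead",options=dict(initial_simplex=[[82,0,0],[85,0,0],[82,1.5,0],[82,0,1.5]]));print("  th",t,b.x.round(2),round(b.fun,1))
E
python3 - <<'E'
import sil
sil.box_lim=17   # rows below y=90+17
sil.run("scene","scene5.npy","st5.npz",(307,90,42,60))
E
```

```text
scene scene5.npy [ 0.425 81.635  0.83  -0.283] 8.4 mask 689.9375
  th 0.3 [82.01  3.39 -0.46] 42.3
  th 0.4 [81.65  1.33 -0.42] 10.5
  th 0.5 [ 8.15e+01 -5.50e-01 -1.00e-02] 25.1
  th 0.6 [81.21 -2.4   0.63] 57.6
```

```bash
python3 -m handwheel '[[0.01,-0.008,0.005,0,1],[0.025,-0.012,0.01,0,1],[0.03,-0.012,0.01,0,1],[0.03,-0.012,0,0,1],[0.02,-0.008,0,0,1],[0,0,0,0,1],[0,0,0,0,1],[0,0,0,0,1]]'; python3 - <<'E'
from fit import *
from station import *
s=ctrl.observe();W=capture("wrist");p,r=s["tcp_pos"],s["eef_rot"];np.savez("w6.npz",im=W,p=p,r=r)
L=np.array([677,165,109.]);q=wproj(L,p,r)[0];print(p,r,q)
x,y=(q-30).astype(int);im=W[y:y+60,x:x+60].astype(int)
print(im.min(2)[::3,::2])
E
```

```text
time_s: 12.0
tcp_pos: [693.0, 92.4, 291.3]
eef_rot: [0.334, -3.122, -0.001]
wrist_force: [-0.0, 0.3, -1.5]
finger_gap: 0.451
grip_force: 30.1
[693.0032622   92.41566786 291.28258121] [ 3.33715341e-01 -3.12232614e+00 -1.28097619e-03] [317.93884685 172.03501056]
[[187 186 187 187 194 194 194 195 196 198 201 201 197 199 204 206 204 206
  207 204 206 203 205 209 211 209 216 220 221 223]
 [ 91  89  90  89  90  90  89  88  89  87  87  86  85  85  84  85  85  87
   88  88  88  86  85  86  87  96 157 218 223 218]
 [ 87  86  87  87  87  87  86  87  86  84  85  84  83  83  83  82  82  83
   82  81  82  81  91 105  91  82 137 214 220 222]
 [ 86  87  87  86  86  87  87  86  86  85  84  83  85  87  87  86  85  83
   83  83  82  89 148 173 145  88 142 210 219 221]
 [ 85  85  84  86  85  85  85  84  83  95 136 181 209 227 234 233 223 209
  172 126  91  82 103 126 101  84 139 210 220 220]
 [ 85  85  84  84  84  84  81 101 177 234 243 244 245 245 245 245 245 245
  245 243 233 183 112  82  82  86 159 221 222 220]
 [ 82  83  83  84  81  71 130 231 244 245 245 244 237 222 205 190 203 220
  237 242 245 2
[... 961 characters left out ...]
200 135  99  89  86  89
  103 160 225 244 245 245 245 230 140 167  73  60]
 [205 204 182 178 150  56  47 149 235 245 245 245 245 244 241 236 233 234
  241 244 245 245 245 245 232 133 157 162  59  48]
 [211 183 104  80  58  24  17  28  87 190 239 245 245 245 245 245 245 245
  245 245 245 245 241 207 106 136 209 157  76  80]
 [176 147  86  70  52  30  17  16  20  36  82 150 215 233 240 243 243 243
  243 238 225 175  99  53  73 151 213 219 217 220]
 [ 79  79  80  76  55  48  35  17  19  21  26  29  37  54  70  85  96  92
   79  64  48  70  97  86  86 161 217 222 219 221]
 [ 82  80  81  81  73  59  50  42  30  20  20  21  21  22  24  23  24  29
   46  64  85 152 171 133  91 167 218 221 220 220]]
```

```bash
python3 - <<'E'
from fit import *
d=np.load("w6.npz");im=d["im"].min(2).astype(np.float32);p,r=d["p"],d["r"]
q0=wproj([677,165,109],p,r)[0];x,y=(q0-35).astype(int);k=4
# subpixel ring edge by radial profiles
c=np.array([x+5+30,y+5+31.]);
def samp(pt):return cv2.remap(im,np.float32(pt[:,0])[None],np.float32(pt[:,1])[None],cv2.INTER_LINEAR)[0]
m=((im>232)[y:y+75,x:x+75]).astype(np.uint8);N,l,s,ce=cv2.connectedComponentsWithStats(m);i=1+s[1:,4].argmax();print(s[i],ce[i]+(x,y))
cs,h=cv2.findContours((l==i).astype(np.uint8),cv2.RETR_CCOMP,cv2.CHAIN_APPROX_NONE)
for q in cs:
    if len(q)>30:print(len(q),cv2.fitEllipse(q+(x,y)))
out=max(cs,key=len)[:,0]+(x,y)
# foot corner edges: column profile (near edge) and row profile (right edge)
def edge(vals,th=150):
    j=np.where((vals[:-1]-th)*(vals[1:]-th)<0)[0];return [round(float(a_+(th-vals[a_])/(vals[a_+1]-vals[a_])),2) for a_ in j]
near=[(cc,edge(im[y-15:y+25,cc])) for cc in range(x+8,x+45,6)]
right=[(rr,edge(im[rr,x+45:x+75])) for rr in range(y+10,y+30,4)]
print("near",[(a_,[e+y-15 for e in b]) for a_,b in near]);print("right",[(a_,[e+x+45 for e in b]) for a_,b in right])
res=[]
def f(P):
    l_,r_=P[3],P[4];w=.213;n=np.array([-np.sin(l_)*np.cos(w),-np.sin(l_)*np.sin(w),np.cos(l_)]);b=np.array([-np.sin(w),np.cos(w),0]);e=np.cross(n,b)
    C=wproj(P[:3]+r_*(np.outer(np.cos(a),b)+np.outer(np.sin(a),e)),p,r);a2=out.astype(float)
    return np.r_[[np.hypot(*(C-z).T).min() for z in a2],(P[2]-109)*.5]
from itertools import product
for l0 in(.4,.5,.6,.7):
    g=lambda Q:f(np.array([Q[0],Q[1],109,l0,Q[2]]))
    R=least_squares(g,[677,165,27.5],diff_step=1e-4);print(l0,R.x.round(2),round(R.cost,3))
E
```

```text
[ 15  17  42  40 691] [317.2170767  174.88422576]
115 ((317.5942077636719, 173.93014526367188), (38.042816162109375, 42.4978141784668), 116.63633728027344)
82 ((318.0200500488281, 172.90968322753906), (28.447540283203125, 30.35941505432129), 113.96701049804688)
near [(290, [np.float64(142.73)]), (296, [np.float64(142.85)]), (302, [np.float64(142.88), np.float64(157.31)]), (308, [np.float64(142.96), np.float64(153.82999999999998)]), (314, [np.float64(152.45)]), (320, [np.float64(143.15), np.float64(152.87), np.float64(160.98)]), (326, [np.float64(143.3), np.float64(154.79)])]
right [(147, [np.float64(339.29)]), (151, [np.float64(331.11), np.float64(334.78), np.float64(339.19)]), (155, [np.float64(339.14)]), (159, [np.float64(332.45), np.float64(338.8)]), (163, [np.float64(336.13), np.float64(338.8)])]
0.4 [678.88 165.4   24.99] 38.177
0.5 [678.8  165.31  25.32] 23.816
0.6 [678.53 165.29  25.8 ] 16.46
0.7 [678.54 165.3   26.41] 23.693
```

```bash
python3 - <<'E'
from fit import *
d=np.load("w6.npz");p,r=d["p"],d["r"]
def wb(uv,z):
    R=least_squares(lambda q:wproj([q[0],q[1],z],p,r)[0]-uv,[660,150]);return R.x
N=[wb(uv,12) for uv in((290,142.73),(326,143.3))];Rt=[wb(uv,12) for uv in((339.3,147),(338.8,163))]
dn=N[1]-N[0];print("yaw near",np.arctan2(-dn[0],dn[1]),"right",np.arctan2(*(Rt[1]-Rt[0])[::-1]),N,Rt)
w=.213
ex=np.array([np.cos(w),np.sin(w)]);ey=np.array([-ex[1],ex[0]])
cx=np.mean([n@ex for n in N])+50;cy=np.mean([n@ey for n in Rt])+55
print("centre",cx*ex+cy*ey)
for l in(.5,.55,.6,.65):
    z=75+40*np.cos(l);g=wb((317.9,173.6),z);print(l,g.round(1),"offset",(g@ex-cx).round(1),"want",-40*np.sin(l),"lat",(g@ey-cy).round(1))
E
```

```text
yaw near 0.21526069614314605 right 0.2273643075258956 [array([655.88474009, 136.4922653 ]), array([643.9916184 , 190.88609595])] [array([644.50627174, 213.02657648]), array([668.87380357, 218.66436759])]
centre [676.70702443 276.44643696]
0.5 [678.7 165.2] offset -21.6 want -19.17702154416812 lat -109.2
0.55 [678.9 165.4] offset -21.4 want -20.90748915722637 lat -109.0
0.6 [679.  165.7] offset -21.2 want -22.585698935801414 lat -108.7
0.65 [679.2 166. ] offset -20.9 want -24.207456229441583 lat -108.5
```

```bash
python3 -m handwheel '[[-0.002,-0.015,0,-0.015,1],[-0.004,-0.03,0,-0.03,1],[-0.004,-0.034,0,-0.03,1],[-0.004,-0.034,0,-0.03,1],[-0.004,-0.034,0,-0.03,1],[-0.004,-0.034,0,-0.03,1],[-0.004,-0.034,0,-0.03,1],[-0.004,-0.034,0,-0.03,1],[-0.004,-0.034,0,-0.03,1],[-0.004,-0.034,0,-0.03,1],[-0.004,-0.034,0,-0.02,1],[-0.001,-0.022,0,0,1]]'; python3 -m handwheel '[[0,0,-0.015,0,1],[0,0,-0.025,0,1],[0,0,-0.025,0,1],[0,0,-0.025,0,1],[0,0,-0.025,0,1],[0,0,-0.02,0,1],[0,0,-0.015,0,1],[0,0,0,0,1],[0,0,0,0,1],[0,0,0,0,1]]'
```

```text
time_s: 13.05
tcp_pos: [647.7, -286.7, 292.5]
eef_rot: [-0.155, -3.137, 0.007]
wrist_force: [0.6, -1.1, -1.4]
finger_gap: 0.454
grip_force: 30.1
time_s: 13.88
tcp_pos: [651.2, -281.5, 143.6]
eef_rot: [0.145, 3.136, -0.002]
wrist_force: [1.1, 0.7, -0.7]
finger_gap: 0.455
grip_force: 30.1
```

```bash
python3 -m handwheel '[[0,0,-0.02,0,1],[0,0,-0.02,0,1],[0,0,-0.015,0,1],[0,0,-0.01,0,1],[0,0,-0.005,0,1],[0,0,0,0,1],[0,0,0,0,1],[-0.004,0,0,0,1],[-0.004,0,0,0,1],[-0.004,0,0,0,1],[0,0,0,0,1],[0,0,0,0,1]]';python3 -m handwheel '[[-0.004,0,0,0,1],[-0.004,0,0,0,1],[-0.004,0,0,0,1],[-0.004,0,0,0,1],[-0.004,0,0,0,1],[-0.004,0,0,0,1],[0,0,0,0,1],[0,0,0,0,1]]'
```

```text
time_s: 14.88
tcp_pos: [638.5, -281.2, 72.1]
eef_rot: [0.145, 3.138, -0.001]
wrist_force: [-0.6, -0.1, -1.3]
finger_gap: 0.45
grip_force: 30.1
time_s: 15.55
tcp_pos: [614.1, -280.9, 72.4]
eef_rot: [-0.145, -3.137, 0.0]
wrist_force: [1.1, 1.1, 4.0]
finger_gap: 0.444
grip_force: 30.0
```

```bash
python3 -m handwheel '[[0,0,0.01,0,1],[0,0,0.02,0,1],[0,0,0.025,0,1],[0,0,0.025,0,1],[0,0,0.025,0,1],[0,0,0.025,0,1],[0,0,0.025,0,1],[0,0,0.025,0,1],[0,0,0.01,0,1],[0,0.01,0,0.01,1],[-0.003,0.02,0,0.022,1],[-0.004,0.03,0,0.024,1]]'; python3 -m handwheel '[[-0.004,0.03,0,0.024,1],[-0.004,0.03,0,0.024,1],[-0.004,0.03,0,0.024,1],[-0.004,0.03,0,0.024,1],[-0.004,0.03,0,0.024,1],[-0.004,0.03,0,0.024,1],[-0.004,0.03,0,0.024,1],[-0.004,0.03,0,0.024,1],[-0.003,0.03,0,0.024,1],[0,0.03,0,0.024,1],[0,0.03,0,0.009,1],[0,0.02,0,0,1]]';python3 -m handwheel '[[0,0.01,0,0,1],[0,0.005,0,0,1],[0,0,0,0,1],[0,0,0,0,1],[0,0,0,0,1]]'
python3 - <<'E'
from station import *
import numpy as np
s=ctrl.observe();np.savez("st7.npz",p=s["tcp_pos"],r=s["eef_rot"]);np.save("scene7.npy",capture("scene"))
import sil
sil.box_lim=17
sil.run("scene","scene7.npy","st7.npz",(307,90,42,60))
E
```

```text
time_s: 16.55
tcp_pos: [605.2, -223.0, 258.9]
eef_rot: [-0.063, -3.135, 0.002]
wrist_force: [0.7, 0.1, -0.9]
finger_gap: 0.449
grip_force: 30.0
time_s: 17.55
tcp_pos: [569.8, 133.3, 259.2]
eef_rot: [0.341, -3.117, -0.002]
wrist_force: [0.6, 0.3, -1.8]
finger_gap: 0.452
grip_force: 30.0
time_s: 17.97
tcp_pos: [572.9, 141.6, 261.3]
eef_rot: [0.328, -3.123, 0.003]
wrist_force: [0.3, -0.9, -0.9]
finger_gap: 0.452
grip_force: 30.0
scene scene7.npy [ 0.592 82.594  0.932 -0.567] 20.1 mask 711.3125
  th 0.3 [80.73  6.4  -0.66] 110.0
  th 0.4 [81.02  4.74 -0.69] 71.3
  th 0.5 [81.57  2.69 -0.67] 36.8
  th 0.6 [82.06  0.83 -0.29] 21.3
```

```bash
python3 -m handwheel '[[0,0,0,0,1],[0,0,0,0,1],[0,0,0,0,1],[0,0,0,0,1],[0,0,0,0,1],[0,0,0,0,1]]'; python3 - <<'E'
from fit import *
from station import ctrl
s=ctrl.observe();st={"p":s["tcp_pos"],"r":s["eef_rot"]}
L=np.array([679,165.5,108.8]);w,l=.215,.57;n=np.array([-np.sin(l)*np.cos(w),-np.sin(l)*np.sin(w),np.cos(l)]);b=np.array([-np.sin(w),np.cos(w),0]);e=np.cross(b,n)
J=jar(.59,82.2,st);f0=J(0,0,[0])[0];ax=J(1,0,[0])[0]-f0;v=f0-L
print("foot",f0.round(1),"lens frame",np.round([v@e,v@b,v@n],1),"angle",np.arccos(ax@n),"lens px off",np.array([348.7,179.7])-proj("scene",L),np.abs(s["qvel"]).max())
E
```

```text
time_s: 18.52
tcp_pos: [572.7, 144.1, 261.7]
eef_rot: [0.334, -3.124, 0.0]
wrist_force: [-0.2, 0.1, -0.9]
finger_gap: 0.45
grip_force: 30.0
foot [617.4 153.8 212.4] lens frame [  3.1   1.7 121. ] angle 0.02000919214253732 lens px off [0.6732152  0.74442419] 0.0020041646213458065
```

```bash
python3 -c "from station import ctrl;print(ctrl.sign_off())"
```

```text
the job is handed in; nothing more can be done
None
```

I handed the job in at about 18.5 s of the 42 s. The gripper is holding the tall jar still at the lens: by my measurements its foot is about 121 mm from the glass, about 3 mm off centre, and the jar is tilted within about 0.02 rad of the optical axis. The hand-in returned no verdict. The arm cannot tilt, so I leaned the jar in the fingers by pressing its foot against the board's far edge, twice. I saw no sign of the other pieces or the camera being touched, but took no picture of them at the end.

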